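# Turn the pipette carousel and hang the pipette in its empty fork

## Robot

A 6-joint arm with a two-finger parallel gripper is mounted at the origin on the work surface. World frame = base frame: x ahead of the robot, y to its left, z up, the work surface at z = 0. Lengths are in m, angles in rad, forces in N, time in s.
With the tool pointing down it reaches from about 0.375 to 0.975 m from the base axis. Payload 3.8 kg.
Tool frame: the origin (TCP) lies midway between the tips of the shut fingers; the grasp point (between the pads) lies 19 mm behind it; z points along the fingers, y is the line along which they close (so a half turn about z gives the same grasp; the last joint's range is limited). The gripper opens to 85 mm and grips with 20 to 120 N. Pads are 22 mm wide; open, the fingers measure 114 mm over their backs; the gripper's body (76 mm by 85 mm) begins 54 mm behind the grasp point. The pads swing forward as they close: fully open they stand 13 mm farther back than shut.
Start: joints at [-1.299, 0.264, 1.604, -0, 1.274, -0.037], TCP at [0.205, -0.643, 0.231] pointing down, gripper open.
Joint ranges: [-2.63, 2.63], [-0.94, 2.18], [0.31, 2.57], [-1.31, 4.45], [0, 2.66], [-2.55, 2.55]. Speed limits (rad/s): [2.57, 2.57, 3.14, 3.14, 3.14, 3.14].

## Interface

Orientations are given as a rotation vector (axis times angle).
In Python, from workcell import bot, imaging gives the robot as it stands.
- The arm moves only by the tool step_arm, never from a script. Its argument "series" is a list of rows, each an object of numbers: "grip": the closure, from -1 (fully open) to 1 (shut); "x", "y", "z": the shift along the tool's x, y, z normalised to -1 to 1, where 1 is 500 mm; "ax", "ay", "az": the turn, a rotation vector about the tool's x, y, z normalised to -1 to 1, where 1 is 30 degrees. A call has 1 to 12 rows; each row is the pose to reach, as a shift and turn from the pose commanded when the call began, along the tool's axes at that moment; what a row does not reach only later rows make up. A row lasts 1/10 s, in which the tool goes at most 50 mm and 8.59 degrees, less where a joint would pass 70% of its speed; a pose out of reach is approached as far as the arm can. A call with a number of a shift or a turn outside -1 to 1 is refused whole. A call with a gripper value outside its range is refused whole. The fingers move at their own pace and stop on an object; "force" is the grip in N (left out, the last holds). Time passes only in rows, so rows that repeat a pose let the fingers close. It gives the time, the measured TCP pose, the force, the opening and the grip force at its end, in the units of the state.
- bot.read_state(): the state, without advancing time (a new reading comes with each control period).
- imaging.read_camera(name): name is "side" or "top"; returns a dict with "img" (420x560x3 uint8, red, green, blue), "fx", "fy", "cx", "cy" (pixels), "k1" (the pictures are not rectified: a ray, as slopes to the right and down, at radius r is drawn at 1 + k1 r^2 times it, then the intrinsics apply), "R" (3x3) and "t" (3): a world point X has camera coordinates R X + t. Camera axes: x right, y down, z forward; pixel columns grow to the right and rows downward; lengths in m; the calibration is good to about 2 mm. A picture is of the moment at which its call begins. There is no depth.
- bot.finish_job(): hands the job in; it is judged then, once.
The state is a dict: "time": time; "q": joint angles; "joint_vel": joint speeds; "joint_torque": joint torques, N m; "tool_pos": TCP position; "tcp_rot": TCP orientation; "wrist_force": force on the tool from outside, world axes, zero at the start; "torque": the same for the moment, N m; "width": opening from 0.0 (shut) to 1.0 (fully open); "grip_force": force on a finger pad.
Only numpy, scipy, OpenCV 4.12 (cv2) and the standard library are available. Lean on these libraries where they do the work, as an engineer would, in place of code of your own. Each camera call takes 0.05 s, during which the arm holds its last target. There are 200 camera calls.

## Task

Turn the pipette carousel until its one empty (blue) fork stands over the red pointer on the base, then take the red pipette out of the white stand and hang it by its collar in that fork, upright and let go. The empty fork may have been clamped somewhat higher or lower than the others, so feel for its seat: set the pipette down gently, without pressing hard or letting it drop. Keep the other three pipettes hanging and leave the rest of the bench alone.

Things in the scene. Friction and masses are not known exactly. Their poses are not given: they have to be found in the camera images.
- load_spot (a point): Point on the red pointer (16 mm wide) of the carousel's fixed grey foot (230 mm across, 18 mm thick), 105 mm out from the turning axis, 22 mm above the bench. The pointer sticks out to 150 mm from the axis, roughly towards the robot (within about 25 degrees of straight back). x axis points from here to the turning axis, z up.
- handle (a point): Middle of the black bar handle on top, on the vertical turning axis, 288 mm above the bench. Bar: 60 mm long (y), 16 mm thick (x), 270 to 305 mm above the bench; a 48 mm wide disc lies below at 255 to 263 mm. x axis also points to the side of the empty fork. The carousel turns both ways, a full turn or more, against about 0.12 N m of friction and stays where it is left.
- fork (a point): Centre of the empty blue fork's opening, 105 mm from the turning axis; x straight outward, where its mouth opens. Its real top face, not measured, lies anywhere 155 to 195 mm above the bench (given: 175): feel for it. Pressed down it yields on a spring (from 2.4 N, then 1 N per mm, stop at 6 mm). Opening 26 mm wide, ends 15 mm inward; prongs, 10 mm thick, reach 29 mm outward.
- rotor: Turning part of the carousel: 26 mm square column, handle, four forks 90 degrees apart; origin on the axis at bench height, x to the empty fork. On each fork 6 mm high end lips (from 23 mm outward of its centre) and a 6 mm ledge (26 mm inward) keep the collar, which rests on the top face between them. Grey forks: tops at 175 mm, pipettes hang loose in them up to 255 mm.
- pipette_mid (a point): Middle of the red pipette, 205 mm long, about 0.12 kg, upright in the white stand, z up along it. This point is 102.5 mm above its tip. From the tip: cone to 30 mm, shaft 18 mm across to 125 mm, red collar 42 mm across to 133 mm, white square handle 28 x 28 mm (faces square to x and y) to 190 mm (grip here), button 16 mm across to 205 mm.
- holder: White stand (76 x 76 x 50 mm, on a blue base plate 86 mm square, fixed), origin at its underside centre. A socket 20 mm wide and 42 mm deep in the middle of its top holds the lower 42 mm of the pipette, which is drawn straight up.
- hung_a_mid (a point): Middle of the pipette with yellow collar that hangs in the carousel, 90 degrees counter-clockwise (from above) of the empty fork; same shape as the red one.
- hung_b_mid (a point): The same for the orange one, opposite the empty fork.
- hung_c_mid (a point): The same for the green one, 90 degrees clockwise of the empty fork.
- jar: Bystander: clear jar with red cap, 60 mm across, 75 mm tall, origin at its underside.
- pot: Bystander: white specimen pot with red cap, 56 mm across, 70 mm tall, origin at its underside.
- dish: Bystander: lidded petri dish, 94 mm across, 16 mm high, origin at its underside.
- tipbox: Bystander: white pipette tip box with blue lid, 124 x 84 x 65 mm, origin at its underside.
- marker: Bystander: white and black marker pen lying flat, 140 mm long, 15 mm thick.
Not all that is in view belongs to the job. What is shaped like the part that bears hung_a_mid but purple is not meant. Leave any purple look-alike of the part that bears hung_c_mid alone.

How it is judged:
On the way, in this order (a step that is already met when the one before it is completed fails the run):
1. the empty fork stands over the red pointer (within 15 mm) (horizontal distance between fork and load_spot below 0.015 m), for 0.3 s.
2. the red pipette hangs in the empty fork, carried by the carousel (horizontal distance between pipette_mid and fork below 0.01 m and contact force between pipette and rotor above 0.4 N and angle between pipette_mid's own z axis and vertical below 0.1 rad and contact force between the fingers and pipette below 0.1 N), for 0.2 s.
At the end, for the whole second after the job is handed in: The empty fork is over the red pointer (its centre within 15 mm of it, seen from above) and the red pipette hangs in it at rest: upright within 0.1 rad, its axis within 10 mm of the fork's centre, its weight carried by the carousel. The other three pipettes still hang (horizontal distance between fork and load_spot below 0.015 m and horizontal distance between pipette_mid and fork below 0.01 m and height (world z) of pipette_mid above 0.13 m and angle between pipette_mid's own z axis and vertical below 0.1 rad and contact force between pipette and rotor above 0.4 N and linear speed of pipette below 0.03 m/s and not (height (world z) of hung_a_mid below 0.12 m or angle between hung_a_mid's own z axis and vertical above 0.4 rad) and not (height (world z) of hung_b_mid below 0.12 m or angle between hung_b_mid's own z axis and vertical above 0.4 rad) and not (height (world z) of hung_c_mid below 0.12 m or angle between hung_c_mid's own z axis and vertical above 0.4 rad)); the robot touches nothing.
It fails at once if another pipette is knocked out of the carousel (it falls or leans by more than 0.4 rad) ((height (world z) of hung_a_mid below 0.12 m or angle between hung_a_mid's own z axis and vertical above 0.4 rad) or (height (world z) of hung_b_mid below 0.12 m or angle between hung_b_mid's own z axis and vertical above 0.4 rad) or (height (world z) of hung_c_mid below 0.12 m or angle between hung_c_mid's own z axis and vertical above 0.4 rad)).
It fails at once if the red pipette is dropped (faster than 0.4 m/s with no finger on it: a fall of about 8 mm) (contact force between the fingers and pipette below 0.05 N and linear speed of pipette above 0.4 m/s).
It fails at once if the red pipette is pressed on the carousel with more than 30 N (contact force between pipette and rotor above 30 N).
It fails at once if a bystander on the bench is moved by more than 30 mm (distance of any of jar, pot, dish, tipbox, marker from where it was at the start of the episode above 0.03 m).
It also fails if it takes over 72 s, if anything falls off the work surface, if the arm or the gripper's body presses on something with over 40 N, if the wrist force passes 120 N, or if a joint passes its speed limit or range.

## Working session

There is one attempt and no reset: what is moved stays moved. The work goes in short steps, Python scripts to look and compute and a tool call to move; the robot and the scene stay as the last step left them, time stands still between calls to the robot, and variables do not carry over. Pictures are saved under pics/ and viewed, at most 11 in all, crops included, and the job is handed in when it is done.

Besides the shell and the picture viewer there is one more tool, called after ">>>" in YAML: its name, and indented under it one key for each argument. step_arm: Moves the arm, as the interface text tells. Scaled input: -1 to 1 covers 500 mm each way for a shift and 30 degrees each way for a turn. Its arguments: {"type":"object","properties":{"series":{"type":"array","items":{"type":"object","properties":{"grip":{"type":"number"},"x":{"type":"number","minimum":-1,"maximum":1},"y":{"type":"number","minimum":-1,"maximum":1},"z":{"type":"number","minimum":-1,"maximum":1},"ax":{"type":"number","minimum":-1,"maximum":1},"ay":{"type":"number","minimum":-1,"maximum":1},"az":{"type":"number","minimum":-1,"maximum":1}}}},"force":{"type":"number"}},"required":["series"]}

```bash
mkdir -p pics; cat > h.py <<'E'
import numpy as np, cv2
from workcell import bot, imaging
def cam(n):
    return imaging.read_camera(n)
def ray(c,u,v):
    K=np.array([[c['fx'],0,c['cx']],[0,c['fy'],c['cy']],[0,0,1.]])
    R=np.array(c['R']);t=np.array(c['t'])
    p=cv2.undistortPoints(np.array([[[u,v]]],float),K,np.array([c['k1'],0,0,0,0.]))[0,0]
    return -R.T@t, R.T@np.array([p[0],p[1],1])
def onz(c,u,v,z):
    o,d=ray(c,u,v); return o+d*(z-o[2])/d[2]
def proj(c,X):
    K=np.array([[c['fx'],0,c['cx']],[0,c['fy'],c['cy']],[0,0,1.]])
    return cv2.projectPoints(np.array([X],float),cv2.Rodrigues(np.array(c['R'],float))[0],np.array(c['t'],float),K,np.array([c['k1'],0,0,0,0.]))[0][0,0]
def two(c1,p1,c2,p2):
    o1,d1=ray(c1,*p1);o2,d2=ray(c2,*p2)
    s=np.linalg.lstsq(np.c_[d1,-d2],o2-o1,rcond=None)[0]
    a=o1+s[0]*d1;b=o2+s[1]*d2
    return (a+b)/2,np.linalg.norm(a-b)
E
python3 - <<'E'
from h import *
for n in('side','top'):
    c=cam(n); cv2.imwrite(f'pics/{n}0.png',c['img'][:,:,::-1])
    print(n,c['fx'],c['k1'],-np.array(c['R']).T@c['t'],np.array(c['R'])[2])
print(bot.read_state())
E
```

```text
side 403.4011748108217 -0.1028084539125611 [ 0.38563875 -0.66536758  1.03727663] [ 0.18363594  0.60390832 -0.7756111 ]
top 400.268260213496 -0.08299470280140116 [ 0.40159655 -0.01346437  1.51538365] [ 0.14859339 -0.0068089  -0.98887494]
{'time': 0.1, 'q': array([-1.29891541e+00,  2.64702465e-01,  1.60525915e+00, -3.37802431e-05,
        1.27369099e+00, -3.68818588e-02]), 'joint_vel': array([ 0.00083533, -0.00212525, -0.00445953,  0.00089292, -0.00076206,
        0.00064284]), 'joint_torque': array([ 3.55349312e-04, -5.16703713e+01, -3.68589842e+01, -1.49717353e-04,
        6.26334309e-03, -3.35433390e-05]), 'tool_pos': array([ 0.20493883, -0.64243591,  0.23005818]), 'tcp_rot': array([-3.10220910e+00, -4.82780566e-01,  4.29418626e-04]), 'wrist_force': array([ 0.20864597, -0.36771834, -0.75531094]), 'torque': array([-0.05354388,  0.02230805, -0.01070067]), 'grip_force': 0.0, 'width': 1.0038771015065469}
```

View pics/side0.png

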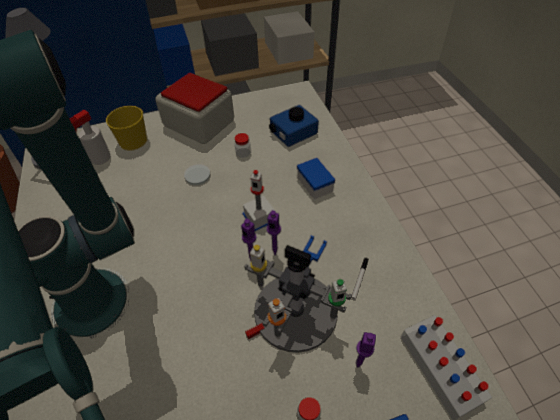

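View pics/top0.png

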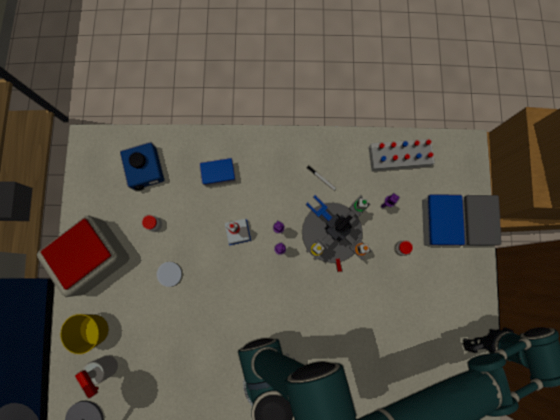

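The top view shows the carousel around (335,230), with the blue fork at (320,208), the red pointer at (339,266) and the red pipette in its stand at (236,229).

Things that could be taken for what I want:
- **Red pipette:** top (236,229) / side (257,185) in the white stand. This is my choice. The purple look-alikes at top (280,227), (280,249) and (391,201) are not meant, and neither is the hung orange one at (362,249).
- **Red pointer:** top (339,266), not the red caps at (405,247) and (150,222).
- **Empty fork:** top (320,208), not the tip-box lid or the blue boxes.

Next is a close crop to check.

```bash
python3 - <<'E'
from h import *
T=cam('top');S=cam('side')
a=T['img'][180:285,215:415];b=S['img'][160:360,225:395]
a=cv2.resize(a,None,fx=4,fy=4,interpolation=cv2.INTER_CUBIC);b=cv2.resize(b,None,fx=3,fy=3,interpolation=cv2.INTER_CUBIC)
cv2.imwrite('pics/ca.png',a[:,:,::-1]);cv2.imwrite('pics/cb.png',b[:,:,::-1])
for n,c in(('T',T),('S',S)):
    hsv=cv2.cvtColor(c['img'],cv2.COLOR_RGB2HSV)
    h,s,v=cv2.split(hsv)
    for nm,m in(('red',((h<6)|(h>174))&(s>140)&(v>60)),('blue',(h>105)&(h<125)&(s>130)&(v>60)),('purple',(h>130)&(h<160)&(s>90)),('orange',(h>=8)&(h<17)&(s>150)&(v>90)),('yellow',(h>=20)&(h<32)&(s>120)&(v>90)),('green',(h>50)&(h<85)&(s>100)&(v>60))):
        k,l,st,ce=cv2.connectedComponentsWithStats(m.astype(np.uint8))
        for i in range(1,k):
            if st[i,4]>=8 and 140<ce[i][0]<460 and (n=='S' or 120<ce[i][1]<290): print(n,nm,st[i],ce[i].round(1))
E
```

```text
T red [415 140   4   6  18] [416.5 142.5]
T red [426 140   5   5  20] [428.  141.8]
T red [379 143   5   5  19] [381.2 145.2]
T red [391 142   5   5  19] [393.2 144.2]
T red [428 152   5   5  19] [430.  154.4]
T red [393 155   5   5  22] [394.9 157.1]
T red [405 154   5   5  22] [406.9 156.1]
T red [142 215  15  14 158] [148.8 221.9]
T red [230 224   4   4  12] [231.5 225.5]
T red [230 228  10   6  18] [235.6 230.8]
T red [399 241  14  13 143] [405.4 247. ]
T red [336 259   6  13  52] [338.2 264.8]
T blue [121 143  38  43 859] [140.1 165.5]
T blue [403 142   5   4  16] [405.  143.5]
T blue [417 154   4   4  14] [418.5 155.3]
T blue [381 156   5   5  19] [383.2 158.2]
T blue [200 159  35  25 676] [216.9 170.9]
T blue [ 429  195   36   50 1647] [446.6 219.6]
T blue [307 196  25  25 186] [320.9 210.1]
T purple [382 194  17  13 126] [390.4 200.3]
T purple [274 221  10  12  90] [278.4 227. ]
T purple [275 243  11  11  87] [279.7 248.3]
T orange [355 243  10  13  38] [358.  249.4]
T orange [364 246   4   4  12] [365.5 247.5]
T yellow [311 243   8  13  34] [313.5 249.6]
T yellow [317 246   
[... 801 characters left out ...]
e [271 109  47  25 492] [292.5 121.4]
S blue [297 158  38  30 608] [315.4 172.7]
S blue [304 236  22  23 145] [314.  248.9]
S blue [419 326   8   7  41] [422.5 328.7]
S blue [452 374   8   8  50] [455.3 377.6]
S blue [391 415  17   5  55] [400.7 417.5]
S purple [267 211  14  44 297] [273.4 228.2]
S purple [242 218  14  35 277] [248.4 233. ]
S purple [357 333  19  34 388] [365.3 346.9]
S orange [273 299   6   6  33] [275.6 301.6]
S orange [268 313  18  12  69] [275.9 319.7]
S yellow [253 245   7   5  28] [256.2 247. ]
S yellow [264 260   3   6  12] [265.3 262.9]
S yellow [251 263   6   7  13] [252.6 266.5]
S green [337 280   6   5  26] [339.7 281.9]
S green [329 293   4  10  27] [330.2 297.7]
```

View pics/ca.png

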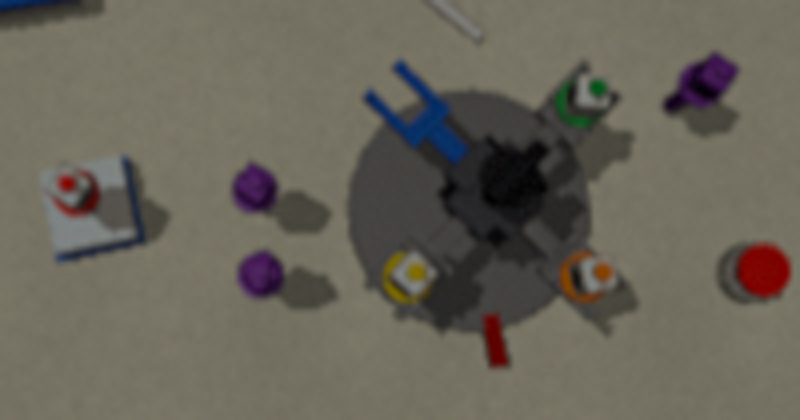

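View pics/cb.png

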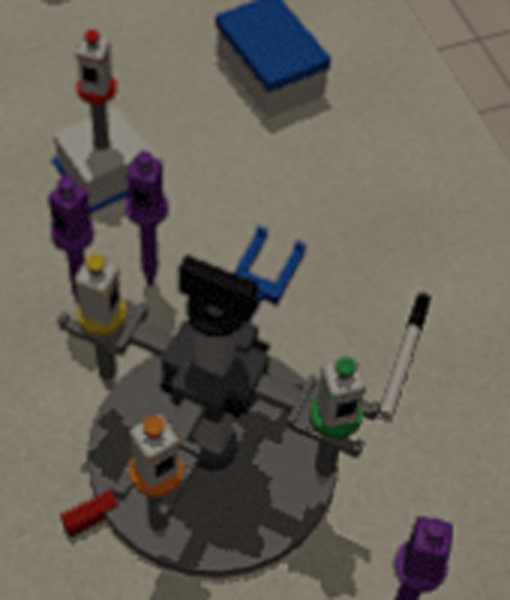

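The crops confirm the choice: the red-collared pipette stands in the white stand, and the empty blue fork points up-left. The yellow, orange and green pipettes hang, and the purple ones stand apart from the carousel. Now the geometry.

```bash
python3 - <<'E'
from h import *
T=cam('top');S=cam('side')
B={'yel':((318.7,247.5),(256.2,247.0)),'org':((365.5,247.5),(275.6,301.6)),'grn':((364.2,201.5),(339.7,281.9)),'red':((231.5,225.5),(255.1,171.5))}
P={}
for k,(p,q) in B.items():
    X,e=two(T,p,S,q);z=.253 if k!='red' else .211
    P[k]=onz(T,*p,z); print(k,X.round(4),round(e,4),'plane',P[k].round(4),onz(S,*q,z-.004).round(4))
ax=(P['yel']+P['grn'])/2; print('axis',ax, 'rad',[np.linalg.norm((P[k]-ax)[:2]).round(4) for k in P])
an=lambda v:np.degrees(np.arctan2(v[1],v[0])).round(1)
print('fork dir',an(P['yel']-ax)-90,an(P['grn']-ax)+90,an(ax-P['org']))
pt=onz(T,338.2,264.8,.022);ps=onz(S,254.4,329.6,.020);print('pointer',pt,ps,an(pt-ax),an(ps-ax),np.linalg.norm((pt-ax)[:2]),np.linalg.norm((ps-ax)[:2]))
# red collar
print('collar',onz(T,235,229.,.141),)
# blue mask fork moments at z=.175
h,s,v=cv2.split(cv2.cvtColor(T['img'],cv2.COLOR_RGB2HSV))
m=((h>105)&(h<125)&(s>130)&(v>60)); m[:, :300]=0;m[:,340:]=0;m[:190]=0;m[230:]=0
ys,xs=np.nonzero(m);pts=np.array([onz(T,x,y,.175)[:2] for x,y in zip(xs,ys)])
d=pts.mean(0)-ax[:2];print('fork pts',an(d),np.linalg.norm(d))
# red bits: stand top (bright low sat) yaw
img=T['img'];g=((s<60)&(v>120)).astype(np.uint8);g[:,:218]=0;g[:,256:]=0;g[:215]=0;g[250:]=0
c=max(cv2.findContours(g,0,1)[0],key=cv2.contourArea);r=cv2.minAreaRect(c);bx=cv2.boxPoints(r);print(r)
q=np.array([onz(T,*p,.05)[:2] for p in bx]);print(q.mean(0),[ (an(q[(i+1)%4]-q[i]),np.linalg.norm(q[(i+1)%4]-q[i]).round(3)) for i in range(4)])
# stand region brightness for thresholding sanity
print(v[240,225],s[240,225],v[255,225],s[255,225],v[222:238,228:242])
E
```

```text
yel [ 0.4822 -0.1365  0.2576] 0.0008 plane [ 0.4829 -0.137   0.253 ] [ 0.4828 -0.1307  0.249 ]
org [ 0.4837 -0.2847  0.2574] 0.0009 plane [ 0.4844 -0.2857  0.253 ] [ 0.4843 -0.2805  0.249 ]
grn [ 0.6313 -0.2832  0.257 ] 0.0006 plane [ 0.6323 -0.2841  0.253 ] [ 0.6336 -0.2792  0.249 ]
red [0.5535 0.1444 0.2169] 0.0002 plane [0.5541 0.1451 0.211 ] [0.5556 0.1541 0.207 ]
axis [ 0.55760462 -0.21054108  0.253     ] rad [np.float64(0.1049), np.float64(0.1049), np.float64(0.1049), np.float64(0.3557)]
fork dir 45.5 45.5 45.7
pointer [ 0.4342332  -0.23223102  0.022     ] [ 0.43501819 -0.22981175  0.02      ] -170.0 -171.1 0.12526355878772397 0.1240918608050166
collar [0.55027374 0.14115496 0.141     ]
fork pts 45.5 0.0819924226035161
((239.0, 222.5), (15.0, 32.0), 90.0)
[0.58449126 0.1373649 ] [(np.float64(-89.2), np.float64(0.119)), (np.float64(-178.7), np.float64(0.056)), (np.float64(90.8), np.float64(0.118)), (np.float64(1.9), np.float64(0.056))]
117 41 117 41 [[123 116 120 121 117 109 113 120 122 118 125 132 131 131]
 [122 119 125 128 120 108 107 112 108  99 107 127 132 132]
 [117 123 129 130 123 107 103 107 102  84  92 116 131 133]
 [121 128 131 132 128 109  99 113 109  82  80 107 124 132]
 [124 126 127 131 126 105  91 103  97  71  70  94 115 117]
 [123 123 119 117 111  97  89  81  66  50  60  81  98  96]
 [112 116 115 114 111 106  96  72  43  42  62  74  85  86]
 [113 110 114 124 129 124  96  58  33  54  73  75  80  85]
 [124 115 108 108 120 109  75  40  44  69  77  74  81  86]
 [128 126 116 106 101  87  59  47  63  74  72  72  81  85]
 [128 128 128 121 111  95  80  75  76  73  67  72  81  86]
 [132 129 128 127 124 116 109 104  95  90  82  81  84  85]
 [132 132 129 127 126 124 124 122 116 115 112  97  87  85]
 [131 132 131 130 129 129 129 129 131 132 128 115  96  86]
 [129 131 132 132 131 132 132 132 131 132 132 129 114  97]
 [126 132 131 131 132 130 131 131 130 131 132 132 129 117]]
```

```bash
cat >> h.py <<'E'
from scipy.spatial.transform import Rotation as Ro
def go(x,y,z,yaw=None):
    """row numbers to reach TCP world pos with tool-y at angle yaw (deg, mod 360 nearest), tool down"""
    s=bot.read_state();R=Ro.from_rotvec(s['tcp_rot']).as_matrix()
    d=R.T@(np.array([x,y,z])-s['tool_pos'])/.5
    y0=np.degrees(np.arctan2(R[1,1],R[0,1]))
    print('pos',s['tool_pos'].round(4),'yaw',y0.round(1),'q6',np.degrees(s['q'][5]).round(1),'t',s['time'],'F',s['wrist_force'].round(2),'w',round(s['width'],3),'tilt z',R[:,2].round(3))
    if yaw is not None:
        print('rot total az',(-((yaw-y0+180)%360-180)/30).round(3))
    print('xyz',d.round(4))
E
python3 -c "
from h import *
go(.5572,-.2103,.36,-134.4)"
```

```text
pos [ 0.2051 -0.6428  0.2308] yaw -72.3 q6 -2.1 t 0.3 F [-0.55 -0.19 -0.26] w 0.999 tilt z [-0.     0.001 -1.   ]
rot total az 2.07
xyz [ 0.9338 -0.6103 -0.2579]
```

>>> step_arm:
  series:
    - {"z":-0.1,"az":0.3}
    - {"z":-0.2,"az":0.6}
    - {"z":-0.258,"az":0.9}
    - {"x":0.934,"y":-0.61,"z":-0.258,"az":1}
    - {"x":0.934,"y":-0.61,"z":-0.258,"az":1}
    - {"x":0.934,"y":-0.61,"z":-0.258,"az":1}
    - {"x":0.934,"y":-0.61,"z":-0.258,"az":1}
    - {"x":0.934,"y":-0.61,"z":-0.258,"az":1}
    - {"x":0.934,"y":-0.61,"z":-0.258,"az":1}
    - {"x":0.934,"y":-0.61,"z":-0.258,"az":1}
    - {"x":0.934,"y":-0.61,"z":-0.258,"az":1}
    - {"x":0.934,"y":-0.61,"z":-0.258,"az":1}

```text
validation failed for argument at $.se...
```

```bash
python3 -c "
from h import *
go(.5572,-.2103,.36,-134.4)"
```

```text
pos [ 0.2051 -0.6428  0.2308] yaw -72.3 q6 -2.1 t 0.3 F [-0.55 -0.19 -0.26] w 0.999 tilt z [-0.     0.001 -1.   ]
rot total az 2.07
xyz [ 0.9338 -0.6103 -0.2579]
```

The call was refused and nothing moved. I'll fill in every field and try again.

>>> step_arm:
  series:
    - {"x":0,"y":0,"z":-0.1,"ax":0,"ay":0,"az":0.3,"grip":-1}
    - {"x":0,"y":0,"z":-0.2,"ax":0,"ay":0,"az":0.6,"grip":-1}
    - {"x":0,"y":0,"z":-0.258,"ax":0,"ay":0,"az":0.9,"grip":-1}
    - {"x":0.934,"y":-0.61,"z":-0.258,"ax":0,"ay":0,"az":1,"grip":-1}
    - {"x":0.934,"y":-0.61,"z":-0.258,"ax":0,"ay":0,"az":1,"grip":-1}
    - {"x":0.934,"y":-0.61,"z":-0.258,"ax":0,"ay":0,"az":1,"grip":-1}
    - {"x":0.934,"y":-0.61,"z":-0.258,"ax":0,"ay":0,"az":1,"grip":-1}
    - {"x":0.934,"y":-0.61,"z":-0.258,"ax":0,"ay":0,"az":1,"grip":-1}
    - {"x":0.934,"y":-0.61,"z":-0.258,"ax":0,"ay":0,"az":1,"grip":-1}
    - {"x":0.934,"y":-0.61,"z":-0.258,"ax":0,"ay":0,"az":1,"grip":-1}
    - {"x":0.934,"y":-0.61,"z":-0.258,"ax":0,"ay":0,"az":1,"grip":-1}
    - {"x":0.934,"y":-0.61,"z":-0.258,"ax":0,"ay":0,"az":1,"grip":-1}

```text
time: 1.5
tool_pos: [0.4902, -0.2923, 0.3605]
tcp_rot: [3.123, -0.337, 0.001]
wrist_force: [0.1, -0.1, 0.4]
width: 0.999
grip_force: 0.0
```

```bash
python3 -c "
from h import *
go(.5572,-.2103,.36,-134.4)"
```

```text
pos [ 0.4902 -0.2923  0.3605] yaw -102.3 q6 69.0 t 1.5 F [ 0.09 -0.12  0.38] w 0.999 tilt z [ 0.001 -0.    -1.   ]
rot total az 1.07
xyz [ 0.0959 -0.1889  0.0011]
```

>>> step_arm:
  series:
    - {"x":0.096,"y":-0.189,"z":0,"ax":0,"ay":0,"az":0.3,"grip":-1}
    - {"x":0.096,"y":-0.189,"z":0,"ax":0,"ay":0,"az":0.6,"grip":-1}
    - {"x":0.096,"y":-0.189,"z":0,"ax":0,"ay":0,"az":0.9,"grip":-1}
    - {"x":0.096,"y":-0.189,"z":0,"ax":0,"ay":0,"az":1,"grip":-1}
    - {"x":0.096,"y":-0.189,"z":0.05,"ax":0,"ay":0,"az":1,"grip":-1}
    - {"x":0.096,"y":-0.189,"z":0.1,"ax":0,"ay":0,"az":1,"grip":-1}
    - {"x":0.096,"y":-0.189,"z":0.15,"ax":0,"ay":0,"az":1,"grip":-1}
    - {"x":0.096,"y":-0.189,"z":0.176,"ax":0,"ay":0,"az":1,"grip":-1}
    - {"x":0.096,"y":-0.189,"z":0.176,"ax":0,"ay":0,"az":1,"grip":-1}

```text
time: 2.4
tool_pos: [0.5549, -0.2114, 0.2696]
tcp_rot: [-2.93, 1.134, 0.008]
wrist_force: [-0.3, -0.6, 0.7]
width: 1.002
grip_force: 0.0
```

>>> step_arm:
  force: 40
  series:
    - {"x":0,"y":0,"z":0,"ax":0,"ay":0,"az":0.06,"grip":1}
    - {"x":0,"y":0,"z":0,"ax":0,"ay":0,"az":0.06,"grip":1}
    - {"x":0,"y":0,"z":0,"ax":0,"ay":0,"az":0.06,"grip":1}
    - {"x":0,"y":0,"z":0,"ax":0,"ay":0,"az":0.06,"grip":1}
    - {"x":0,"y":0,"z":0,"ax":0,"ay":0,"az":0.06,"grip":1}
    - {"x":0,"y":0,"z":0,"ax":0,"ay":0,"az":0.06,"grip":1}

```text
time: 3.0
tool_pos: [0.5583, -0.2105, 0.2734]
tcp_rot: [-2.908, 1.177, -0.006]
wrist_force: [5.7, 5.6, 0.9]
width: 0.18
grip_force: 40.7
```

```bash
python3 -c "
from h import *
go(.5572,-.2103,.272,9.7)"
```

```text
pos [ 0.5583 -0.2105  0.2734] yaw -134.1 q6 110.8 t 3.0 F [5.68 5.6  0.94] w 0.18 tilt z [ 0.005  0.002 -1.   ]
rot total az -4.793
xyz [-0.002   0.0012  0.0028]
```

Gripped: the opening of about 15 mm matches the 16 mm bar. Now I'll turn it 144° counter-clockwise.

>>> step_arm:
  force: 60
  series:
    - {"x":0,"y":-0.003,"z":0,"ax":0,"ay":0,"az":-0.2,"grip":1}
    - {"x":0,"y":-0.003,"z":0,"ax":0,"ay":0,"az":-0.4,"grip":1}
    - {"x":0,"y":-0.003,"z":0,"ax":0,"ay":0,"az":-0.6,"grip":1}
    - {"x":0,"y":-0.003,"z":0,"ax":0,"ay":0,"az":-0.8,"grip":1}
    - {"x":0,"y":-0.003,"z":0,"ax":0,"ay":0,"az":-1,"grip":1}

```text
time: 3.5
tool_pos: [0.5588, -0.2097, 0.2734]
tcp_rot: [-3.116, 0.378, -0.005]
wrist_force: [3.2, 4.3, 0.8]
width: 0.175
grip_force: 59.3
```

>>> step_arm:
  series:
    - {"x":0,"y":0,"z":0,"ax":0,"ay":0,"az":-0.2,"grip":1}
    - {"x":0,"y":0,"z":0,"ax":0,"ay":0,"az":-0.4,"grip":1}
    - {"x":0,"y":0,"z":0,"ax":0,"ay":0,"az":-0.6,"grip":1}
    - {"x":0,"y":0,"z":0,"ax":0,"ay":0,"az":-0.8,"grip":1}
    - {"x":0,"y":0,"z":0,"ax":0,"ay":0,"az":-1,"grip":1}

```text
time: 4.0
tool_pos: [0.5588, -0.2087, 0.2734]
tcp_rot: [-3.107, -0.441, -0.006]
wrist_force: [2.6, 8.0, 3.1]
width: 0.176
grip_force: 59.4
```

>>> step_arm:
  series:
    - {"x":0,"y":0,"z":0,"ax":0,"ay":0,"az":-0.2,"grip":1}
    - {"x":0,"y":0,"z":0,"ax":0,"ay":0,"az":-0.4,"grip":1}
    - {"x":0,"y":0,"z":0,"ax":0,"ay":0,"az":-0.6,"grip":1}
    - {"x":0,"y":0,"z":0,"ax":0,"ay":0,"az":-0.8,"grip":1}
    - {"x":0,"y":0,"z":0,"ax":0,"ay":0,"az":-1,"grip":1}

```text
time: 4.5
tool_pos: [0.5583, -0.2078, 0.2734]
tcp_rot: [-2.886, -1.23, -0.006]
wrist_force: [-0.3, 10.0, 3.6]
width: 0.175
grip_force: 59.6
```

```bash
python3 -c "
from h import *
go(.5572,-.2103,.272,9.7)"
```

```text
pos [ 0.5583 -0.2078  0.2734] yaw -43.8 q6 20.7 t 4.5 F [-0.32 10.01  3.57] w 0.175 tilt z [ 0.002  0.005 -1.   ]
rot total az -1.784
xyz [-0.005   0.0019  0.0028]
```

>>> step_arm:
  series:
    - {"x":0,"y":0,"z":0,"ax":0,"ay":0,"az":-0.2,"grip":1}
    - {"x":0,"y":0,"z":0,"ax":0,"ay":0,"az":-0.4,"grip":1}
    - {"x":0,"y":0,"z":0,"ax":0,"ay":0,"az":-0.6,"grip":1}
    - {"x":0,"y":0,"z":0,"ax":0,"ay":0,"az":-0.8,"grip":1}
    - {"x":0,"y":0,"z":0,"ax":0,"ay":0,"az":-1,"grip":1}

```text
time: 5.0
tool_pos: [0.5574, -0.2074, 0.2734]
tcp_rot: [-2.469, -1.935, -0.006]
wrist_force: [-3.1, 11.4, 5.3]
width: 0.178
grip_force: 59.9
```

>>> step_arm:
  series:
    - {"x":0,"y":0,"z":0,"ax":0,"ay":0,"az":-0.2,"grip":1}
    - {"x":0,"y":0,"z":0,"ax":0,"ay":0,"az":-0.4,"grip":1}
    - {"x":0,"y":0,"z":0,"ax":0,"ay":0,"az":-0.6,"grip":1}
    - {"x":0,"y":0,"z":0,"ax":0,"ay":0,"az":-0.79,"grip":1}
    - {"x":0,"y":0,"z":0,"ax":0,"ay":0,"az":-0.79,"grip":1}
    - {"x":0,"y":0,"z":0,"ax":0,"ay":0,"az":-0.79,"grip":1}

```text
time: 5.6
tool_pos: [0.5566, -0.2074, 0.2734]
tcp_rot: [-2.023, -2.397, -0.006]
wrist_force: [-5.0, 10.9, 7.8]
width: 0.176
grip_force: 60.0
```

```bash
cat >> h.py <<'E'
def fork(ax=(.5576,-.2105),zf=.175):
    an=lambda v:np.degrees(np.arctan2(v[1],v[0])).round(1)
    for n,hi in(('top',0),('side',0)):
        c=cam(n);h,s,v=cv2.split(cv2.cvtColor(c['img'],cv2.COLOR_RGB2HSV))
        m=((h>105)&(h<125)&(s>130)&(v>60)).astype(np.uint8)
        u0,v0=proj(c,[ax[0]-.08,ax[1],zf])
        k,l,st,ce=cv2.connectedComponentsWithStats(m)
        for i in range(1,k):
            if st[i,4]>15 and np.hypot(*(ce[i]-[u0,v0]))<50:
                p=np.array([onz(c,*q,zf)[:2] for q in np.argwhere(l==i)[:,::-1]])-np.array(ax)
                print(n,'blue',st[i],'dir',an(p.mean(0)),'r',np.linalg.norm(p.mean(0)).round(4),'rmax',np.linalg.norm(p,axis=1).max().round(4))
        m=(((h<6)|(h>174))&(s>140)&(v>60)).astype(np.uint8)
        k,l,st,ce=cv2.connectedComponentsWithStats(m)
        for i in range(1,k):
            X=onz(c,*ce[i],.022)[:2]-np.array(ax)
            if st[i,4]>8 and np.linalg.norm(X)<.2: print(n,'red',st[i],'dir',an(X),np.linalg.norm(X).round(4))
        cv2.imwrite(f'pics/{n}_last.png',cv2.resize(c['img'][180:330,200:420] if n=='top' else c['img'][160:370,200:420],None,fx=2.5,fy=2.5,interpolation=cv2.INTER_CUBIC)[:,:,::-1])
E
python3 -c "
from h import *
go(.5572,-.2103,.272,9.7);fork()"
```

```text
pos [ 0.5566 -0.2074  0.2734] yaw 9.7 q6 -32.8 t 5.6 F [-5.01 10.86  7.79] w 0.176 tilt z [-0.002  0.006 -1.   ]
rot total az -0.001
xyz [-0.006   0.0002  0.0028]
top blue [336 238  16  27 187] dir -169.1 r 0.0801 rmax 0.1307
side blue [243 284  41  26 356] dir -174.3 r 0.0829 rmax 0.1334
side red [246 324  18  13 108] dir -170.6 0.1246
```

>>> step_arm:
  series:
    - {"x":0,"y":0,"z":0,"ax":0,"ay":0,"az":0,"grip":-1}
    - {"x":0,"y":0,"z":0,"ax":0,"ay":0,"az":0,"grip":-1}
    - {"x":0,"y":0,"z":0,"ax":0,"ay":0,"az":0,"grip":-1}
    - {"x":0,"y":0,"z":0,"ax":0,"ay":0,"az":0,"grip":-1}
    - {"x":0,"y":0,"z":-0.05,"ax":0,"ay":0,"az":0,"grip":-1}
    - {"x":0,"y":0,"z":-0.15,"ax":0,"ay":0,"az":0,"grip":-1}
    - {"x":0,"y":0,"z":-0.2,"ax":0,"ay":0,"az":0,"grip":-1}
    - {"x":0,"y":0,"z":-0.2,"ax":0,"ay":0,"az":0,"grip":-1}

```text
time: 6.5
tool_pos: [0.5595, -0.2122, 0.3784]
tcp_rot: [2.022, 2.392, 0.004]
wrist_force: [-0.2, -0.8, -0.1]
width: 0.998
grip_force: 0.0
```

```bash
python3 -c "
from h import *
go(.5537,.1445,.30,9.7);fork()"
```

```text
pos [ 0.5595 -0.2122  0.3784] yaw 9.6 q6 -32.7 t 6.5 F [-0.15 -0.84 -0.07] w 0.998 tilt z [ 0.009 -0.004 -1.   ]
rot total az -0.004
xyz [0.7061 0.1059 0.1539]
top blue [336 238  16  29 191] dir -169.4 r 0.0831 rmax 0.1307
side blue [243 284  41  26 362] dir -174.3 r 0.0832 rmax 0.1334
side red [246 323  18  14 110] dir -170.6 0.1246
```

View pics/top_last.png

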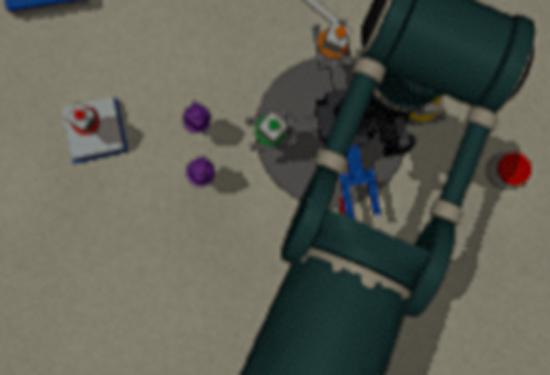

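The fork now stands over the pointer at about −170.5°, and all the other pipettes are still hanging. I'm moving over the red pipette.

>>> step_arm:
  series:
    - {"x":0.706,"y":0.106,"z":0,"ax":0,"ay":0,"az":0.2,"grip":-1}
    - {"x":0.706,"y":0.106,"z":0,"ax":0,"ay":0,"az":0.4,"grip":-1}
    - {"x":0.706,"y":0.106,"z":0,"ax":0,"ay":0,"az":0.6,"grip":-1}
    - {"x":0.706,"y":0.106,"z":0,"ax":0,"ay":0,"az":0.8,"grip":-1}
    - {"x":0.706,"y":0.106,"z":0,"ax":0,"ay":0,"az":1,"grip":-1}
    - {"x":0.706,"y":0.106,"z":0,"ax":0,"ay":0,"az":1,"grip":-1}
    - {"x":0.706,"y":0.106,"z":0,"ax":0,"ay":0,"az":1,"grip":-1}
    - {"x":0.706,"y":0.106,"z":0,"ax":0,"ay":0,"az":1,"grip":-1}

```text
time: 7.4
tool_pos: [0.5492, 0.1507, 0.3693]
tcp_rot: [-2.572, -1.798, 0.005]
wrist_force: [0.1, -0.6, -0.6]
width: 0.996
grip_force: 0.0
```

>>> step_arm:
  series:
    - {"x":0,"y":0,"z":0,"ax":0,"ay":0,"az":0.25,"grip":-1}
    - {"x":0,"y":0,"z":0,"ax":0,"ay":0,"az":0.5,"grip":-1}
    - {"x":0,"y":0,"z":0,"ax":0,"ay":0,"az":0.75,"grip":-1}
    - {"x":0,"y":0,"z":0,"ax":0,"ay":0,"az":1,"grip":-1}

```text
time: 7.8
tool_pos: [0.5501, 0.1451, 0.3698]
tcp_rot: [-2.959, -1.056, 0.006]
wrist_force: [0.4, -0.5, 0.6]
width: 1.003
grip_force: 0.0
```

>>> step_arm:
  series:
    - {"x":0,"y":0,"z":0,"ax":0,"ay":0,"az":0.25,"grip":-1}
    - {"x":0,"y":0,"z":0,"ax":0,"ay":0,"az":0.5,"grip":-1}
    - {"x":0,"y":0,"z":0,"ax":0,"ay":0,"az":0.75,"grip":-1}
    - {"x":0,"y":0,"z":0,"ax":0,"ay":0,"az":1,"grip":-1}
    - {"x":0,"y":0,"z":0,"ax":0,"ay":0,"az":1,"grip":-1}

```text
time: 8.3
tool_pos: [0.5502, 0.145, 0.3701]
tcp_rot: [3.13, 0.261, -0.006]
wrist_force: [0.7, -0.2, 0.7]
width: 0.999
grip_force: 0.0
```

```bash
python3 -c "
from h import *
go(.5537,.1445,.154,-79.5);fork()
c=cam('side');cv2.imwrite('pics/g1.png',cv2.resize(c['img'][140:260,210:330],None,fx=5,fy=5,interpolation=cv2.INTER_CUBIC)[:,:,::-1])"
```

```text
pos [0.5502 0.145  0.3701] yaw -80.5 q6 92.7 t 8.3 F [ 0.68 -0.17  0.69] w 0.999 tilt z [-0.003 -0.001 -1.   ]
rot total az -0.032
xyz [0.0083 0.0019 0.4321]
top blue [336 238  16  29 196] dir -169.6 r 0.0824 rmax 0.1307
top red [337 265   5   7  16] dir -170.6 0.14
side blue [243 284  41  26 362] dir -174.4 r 0.0828 rmax 0.1334
side red [246 324  18  12 104] dir -170.7 0.1243
```

View pics/g1.png

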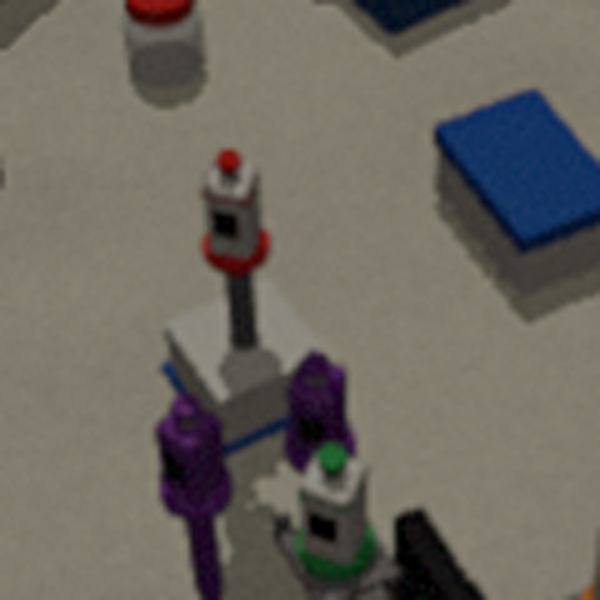

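The red pipette stands upright in the stand at (230,160–260), with its handle faces square to the stand's, and the gripper is well clear above it. Descending to grasp.

>>> step_arm:
  series:
    - {"x":0.008,"y":0.002,"z":0.08,"ax":0,"ay":0,"az":-0.03,"grip":-1}
    - {"x":0.008,"y":0.002,"z":0.16,"ax":0,"ay":0,"az":-0.03,"grip":-1}
    - {"x":0.008,"y":0.002,"z":0.23,"ax":0,"ay":0,"az":-0.03,"grip":-1}
    - {"x":0.008,"y":0.002,"z":0.3,"ax":0,"ay":0,"az":-0.03,"grip":-1}
    - {"x":0.008,"y":0.002,"z":0.36,"ax":0,"ay":0,"az":-0.03,"grip":-1}
    - {"x":0.008,"y":0.002,"z":0.41,"ax":0,"ay":0,"az":-0.03,"grip":-1}
    - {"x":0.008,"y":0.002,"z":0.432,"ax":0,"ay":0,"az":-0.03,"grip":-1}
    - {"x":0.008,"y":0.002,"z":0.432,"ax":0,"ay":0,"az":-0.03,"grip":-1}

```text
time: 9.25
tool_pos: [0.5534, 0.1452, 0.1541]
tcp_rot: [3.128, 0.289, -0.007]
wrist_force: [0.9, -0.9, -0.3]
width: 0.999
grip_force: 0.0
```

>>> step_arm:
  force: 25
  series:
    - {"x":0,"y":0,"z":0,"ax":0,"ay":0,"az":0,"grip":1}
    - {"x":0,"y":0,"z":0,"ax":0,"ay":0,"az":0,"grip":1}
    - {"x":0,"y":0,"z":0,"ax":0,"ay":0,"az":0,"grip":1}
    - {"x":0,"y":0,"z":0,"ax":0,"ay":0,"az":0,"grip":1}
    - {"x":0,"y":0,"z":0,"ax":0,"ay":0,"az":0,"grip":1}
    - {"x":0,"y":0,"z":0,"ax":0,"ay":0,"az":0,"grip":1}

```text
time: 9.85
tool_pos: [0.5562, 0.1461, 0.1581]
tcp_rot: [-3.128, -0.287, -0.005]
wrist_force: [-1.0, 0.6, 6.1]
width: 0.448
grip_force: 24.9
```

```bash
python3 -c "
from h import *
go(.5537,.1445,.40,-79.5)"
```

```text
pos [0.5562 0.1461 0.1581] yaw -79.5 q6 91.7 t 9.85 F [-1.02  0.56  6.13] w 0.448 tilt z [ 0.003  0.001 -1.   ]
rot total az -0.0
xyz [-0.0038  0.002  -0.4837]
```

The opening reads about 38 mm where I expected 28, so I'll check whether this is a diagonal grip.

```bash
python3 -c "
from h import *
c=cam('side')['img'][130:220,215:295];t=cam('top')['img'][190:280,200:280]
cv2.imwrite('pics/g2.png',cv2.resize(np.hstack([c,t]),None,fx=5,fy=5,interpolation=cv2.INTER_CUBIC)[:,:,::-1])"
```

```text
(no output)
```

View pics/g2.png

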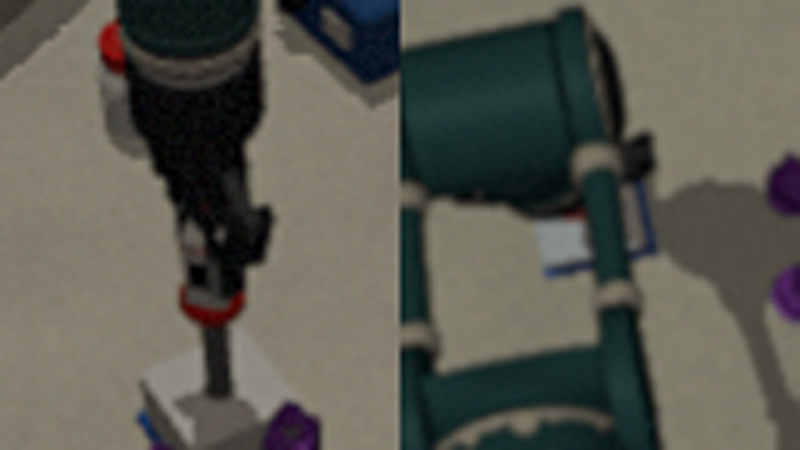

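The pads closed on the handle's corners: its faces are turned about 32° from the stand's. I'll open, turn 31° counter-clockwise and grip again.

>>> step_arm:
  series:
    - {"x":0,"y":0,"z":0,"ax":0,"ay":0,"az":0,"grip":-1}
    - {"x":0,"y":0,"z":0,"ax":0,"ay":0,"az":0,"grip":-1}
    - {"x":0,"y":0,"z":0,"ax":0,"ay":0,"az":0,"grip":-1}
    - {"x":0,"y":0,"z":0,"ax":0,"ay":0,"az":-0.25,"grip":-1}
    - {"x":0,"y":0,"z":0,"ax":0,"ay":0,"az":-0.5,"grip":-1}
    - {"x":0,"y":0,"z":0,"ax":0,"ay":0,"az":-0.75,"grip":-1}
    - {"x":0,"y":0,"z":0,"ax":0,"ay":0,"az":-1,"grip":-1}
    - {"x":0,"y":0,"z":0,"ax":0,"ay":0,"az":-1,"grip":-1}

```text
time: 10.75
tool_pos: [0.5546, 0.1455, 0.1558]
tcp_rot: [-2.947, -1.088, 0.001]
wrist_force: [-0.4, 0.2, 0.4]
width: 0.998
grip_force: 0.0
```

```bash
python3 -c "
from h import *
go(.5537,.1445,.154,-48)"
```

```text
pos [0.5546 0.1455 0.1558] yaw -49.5 q6 61.7 t 10.75 F [-0.43  0.23  0.42] w 0.998 tilt z [-0.001 -0.    -1.   ]
rot total az -0.05
xyz [-0.0026  0.0003  0.0036]
```

>>> step_arm:
  force: 25
  series:
    - {"x":0,"y":0,"z":0,"ax":0,"ay":0,"az":-0.05,"grip":-1}
    - {"x":0,"y":0,"z":0,"ax":0,"ay":0,"az":-0.05,"grip":1}
    - {"x":0,"y":0,"z":0,"ax":0,"ay":0,"az":-0.05,"grip":1}
    - {"x":0,"y":0,"z":0,"ax":0,"ay":0,"az":-0.05,"grip":1}
    - {"x":0,"y":0,"z":0,"ax":0,"ay":0,"az":-0.05,"grip":1}
    - {"x":0,"y":0,"z":0,"ax":0,"ay":0,"az":-0.05,"grip":1}
    - {"x":0,"y":0,"z":0,"ax":0,"ay":0,"az":-0.05,"grip":1}

```text
time: 11.45
tool_pos: [0.5549, 0.146, 0.1565]
tcp_rot: [-2.933, -1.125, -0.0]
wrist_force: [-0.9, 0.8, 0.1]
width: 0.326
grip_force: 26.7
```

```bash
python3 -c "
from h import *
go(.5537,.1445,.40,-48)"
```

```text
pos [0.5549 0.146  0.1565] yaw -48.0 q6 60.2 t 11.45 F [-0.92  0.81  0.12] w 0.326 tilt z [ 0.     0.001 -1.   ]
rot total az -0.001
xyz [-3.500e-03  3.000e-04 -4.871e-01]
```

The opening is now 27.7 mm, a square grip on the handle. Drawing it straight up.

>>> step_arm:
  force: 40
  series:
    - {"x":0,"y":0,"z":0,"ax":0,"ay":0,"az":0,"grip":1}
    - {"x":0,"y":0,"z":-0.03,"ax":0,"ay":0,"az":0,"grip":1}
    - {"x":0,"y":0,"z":-0.09,"ax":0,"ay":0,"az":0,"grip":1}
    - {"x":0,"y":0,"z":-0.15,"ax":0,"ay":0,"az":0,"grip":1}
    - {"x":0,"y":0,"z":-0.22,"ax":0,"ay":0,"az":0,"grip":1}
    - {"x":0,"y":0,"z":-0.3,"ax":0,"ay":0,"az":0,"grip":1}
    - {"x":0,"y":0,"z":-0.38,"ax":0,"ay":0,"az":0,"grip":1}
    - {"x":0,"y":0,"z":-0.45,"ax":0,"ay":0,"az":0,"grip":1}
    - {"x":0,"y":0,"z":-0.5,"ax":0,"ay":0,"az":0,"grip":1}
    - {"x":0,"y":0,"z":-0.5,"ax":0,"ay":0,"az":0,"grip":1}

```text
time: 12.45
tool_pos: [0.5565, 0.1455, 0.4127]
tcp_rot: [2.931, 1.124, 0.015]
wrist_force: [0.2, 0.7, -0.6]
width: 0.325
grip_force: 39.1
```

```bash
python3 -c "
from h import *
go(.43,-.02,.407,-78);go(.43,-.228,.407,-80.6)
c=cam('side')['img'][80:240,190:330]
cv2.imwrite('pics/g3.png',cv2.resize(c,None,fx=3.6,fy=3.6,interpolation=cv2.INTER_CUBIC)[:,:,::-1])"
```

```text
pos [0.5565 0.1455 0.4127] yaw -48.0 q6 60.2 t 12.45 F [ 0.23  0.7  -0.63] w 0.325 tilt z [ 0.01   0.001 -1.   ]
rot total az 0.999
xyz [-0.4096  0.0767  0.0086]
pos [0.5565 0.1455 0.4127] yaw -48.0 q6 60.2 t 12.45 F [ 0.23  0.7  -0.63] w 0.325 tilt z [ 0.01   0.001 -1.   ]
rot total az 1.086
xyz [-0.6878  0.3859  0.0081]
```

View pics/g3.png

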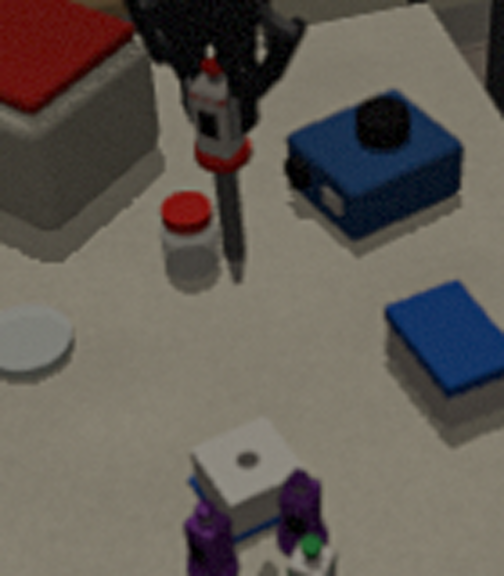

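The pipette is held upright and the socket is empty. Carrying it round the near side of the carousel.

>>> step_arm:
  series:
    - {"x":-0.41,"y":0.077,"z":0,"ax":0,"ay":0,"az":0.2,"grip":1}
    - {"x":-0.41,"y":0.077,"z":0,"ax":0,"ay":0,"az":0.4,"grip":1}
    - {"x":-0.41,"y":0.077,"z":0,"ax":0,"ay":0,"az":0.6,"grip":1}
    - {"x":-0.41,"y":0.077,"z":0,"ax":0,"ay":0,"az":0.8,"grip":1}
    - {"x":-0.41,"y":0.077,"z":0,"ax":0,"ay":0,"az":1,"grip":1}
    - {"x":-0.688,"y":0.386,"z":0,"ax":0,"ay":0,"az":1,"grip":1}
    - {"x":-0.688,"y":0.386,"z":0,"ax":0,"ay":0,"az":1,"grip":1}
    - {"x":-0.688,"y":0.386,"z":0,"ax":0,"ay":0,"az":1,"grip":1}
    - {"x":-0.688,"y":0.386,"z":0,"ax":0,"ay":0,"az":1,"grip":1}
    - {"x":-0.688,"y":0.386,"z":0,"ax":0,"ay":0,"az":1,"grip":1}
    - {"x":-0.688,"y":0.386,"z":0,"ax":0,"ay":0,"az":1,"grip":1}
    - {"x":-0.688,"y":0.386,"z":0,"ax":0,"ay":0,"az":1,"grip":1}

```text
time: 13.7
tool_pos: [0.4279, -0.2271, 0.4049]
tcp_rot: [-3.122, -0.328, 0.003]
wrist_force: [0.8, 0.0, -1.9]
width: 0.324
grip_force: 39.7
```

```bash
python3 - <<'E'
from h import *
go(.4540,-.2277,.30,-80.6)
# pipette in hand: red collar + button, blue fork prongs, in both views
for n in('top','side'):
    c=cam(n);h,s,v=cv2.split(cv2.cvtColor(c['img'],cv2.COLOR_RGB2HSV))
    for nm,m in(('red',((h<6)|(h>174))&(s>140)&(v>50)),('blue',(h>105)&(h<125)&(s>120)&(v>45)),('green',(h>50)&(h<85)&(s>100)&(v>60)),('yellow',(h>=20)&(h<32)&(s>120)&(v>90)),('orange',(h>=8)&(h<17)&(s>150)&(v>90))):
        k,l,st,ce=cv2.connectedComponentsWithStats(m.astype(np.uint8))
        for i in range(1,k):
            if st[i,4]>=8 and 220<ce[i][0]<395 and 180<ce[i][1]<345: print(n,nm,st[i],ce[i].round(1))
c=cam('side')['img'][170:350,200:380]
cv2.imwrite('pics/g4.png',cv2.resize(c,None,fx=3.3,fy=3.3,interpolation=cv2.INTER_CUBIC)[:,:,::-1])
E
```

```text
pos [ 0.4279 -0.2271  0.4049] yaw -78.0 q6 47.1 t 13.7 F [ 0.77  0.02 -1.92] w 0.324 tilt z [-0.002  0.002 -1.   ]
rot total az 0.086
xyz [0.0512 0.0126 0.2098]
top red [336 259   4  13  21] [337.3 266. ]
top blue [336 238  15  26 191] [342.5 250.1]
top green [308 228   4   4  11] [309.4 229.5]
top green [302 232   8   6  17] [304.6 235.3]
top yellow [363 216   8  13  38] [365.5 223.1]
top yellow [372 218   5   4  15] [373.7 219.3]
top orange [335 191   3   4  12] [336.  192.5]
top orange [327 193   9  10  33] [330.  198.6]
side red [227 249  21  15 117] [237.6 257.3]
side red [246 324  18  13 113] [254.2 329.9]
side blue [255 224  13   7  19] [260.7 226.7]
side blue [243 284  41  27 403] [264.8 295.1]
side green [274 228   5   6  24] [276.  230.7]
side green [280 246   5   7  13] [282.5 249. ]
side yellow [318 298   6   7  35] [320.5 300.7]
side yellow [310 312  18  12  62] [317.3 318.6]
side orange [334 244   5   5  22] [335.9 246.1]
side orange [325 258  17  12  63] [332.5 264.7]
```

View pics/g4.png

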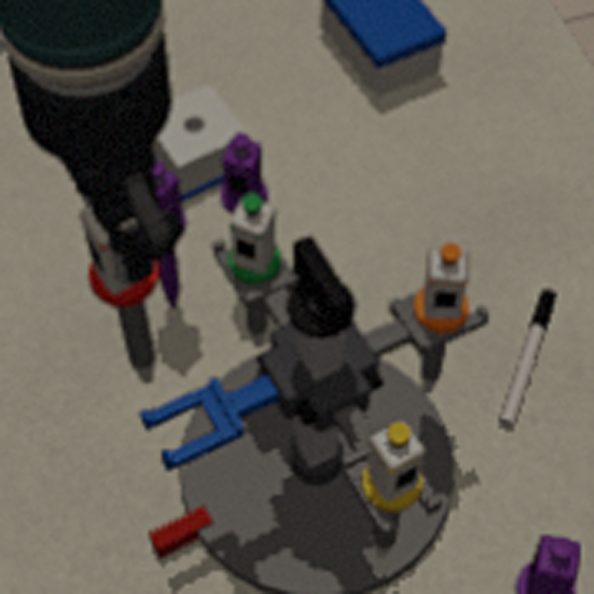

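The pipette hangs in the hand at (125,280) with its tip above bench clutter; the fork with prong tips at (148,418) and (170,458) lies above the pointer. Next I'll refine the fork centre from the three hung buttons.

```bash
python3 - <<'E'
from h import *
T=cam('top');S=cam('side')
an=lambda v:np.degrees(np.arctan2(v[1],v[0])).round(1)
B={'grn':((309.4,229.5),(276.,230.7)),'yel':((373.7,219.3),(320.5,300.7)),'org':((336.,192.5),(335.9,246.1))}
P={k:two(T,*[p],S,q) for k,(p,q) in B.items()}
for k in P: print(k,P[k][0].round(4),P[k][1].round(4),onz(T,*B[k][0],.253).round(4)); P[k]=P[k][0]
ax=(P['grn']+P['yel'])/2;print('axis',ax.round(4),'fork dir',an(P['grn']-ax)+90,an(P['yel']-ax)-90,an(ax-P['org']))
e=(P['grn']-P['yel'])/np.linalg.norm(P['grn']-P['yel']);f=ax+(ax-P['org']);print('fork c (mirror)',f)
# blue prong hull
for n,c in(('T',T),('S',S)):
    h,s,v=cv2.split(cv2.cvtColor(c['img'],cv2.COLOR_RGB2HSV));m=((h>105)&(h<125)&(s>120)&(v>45)).astype(np.uint8)
    k,l,st,ce=cv2.connectedComponentsWithStats(m);i=l[250,342] or l[251,342]
    if n=='S': i=[j for j in range(1,k) if st[j,4]>250 and abs(ce[j]-[264.8,295.1]).max()<5][0]
    if n=='T': i=[j for j in range(1,k) if st[j,4]>120 and abs(ce[j]-[342.5,250.1]).max()<5][0]
    hull=cv2.approxPolyDP(cv2.findContours((l==i).astype(np.uint8),0,1)[0][0],1.5,True)[:,0];print(n,hull.tolist())
# collar of held pipette: ellipse in side; predicted from TCP
for z in(-.0155,):
    X=np.array([.4279,-.2271,.4049+z]);print('pred collar mid side',proj(S,X),'seen bbox x227-248 y249-264')
E
```

```text
grn [ 0.5392 -0.107   0.2594] 0.0005 [ 0.5396 -0.1074  0.253 ]
yel [ 0.5744 -0.3126  0.2576] 0.0002 [ 0.5749 -0.3137  0.253 ]
org [ 0.6596 -0.1925  0.2573] 0.0002 [ 0.6605 -0.1931  0.253 ]
axis [ 0.5568 -0.2098  0.2585] fork dir 189.7 -170.3 -170.4
fork c (mirror) [ 0.45397    -0.22715588  0.25974746]
T [[343, 238], [338, 239], [340, 248], [336, 250], [339, 263], [340, 253], [345, 252], [350, 259], [349, 248], [344, 246]]
S [[282, 285], [278, 284], [270, 289], [264, 285], [257, 290], [243, 295], [244, 298], [261, 292], [265, 298], [263, 302], [250, 307], [250, 310], [271, 302], [272, 295], [283, 290]]
pred collar mid side [237.57712227 252.52941009] seen bbox x227-248 y249-264
```

```bash
python3 -c "
from h import *
go(.4552,-.2266,.25,-80.4)"
```

```text
pos [ 0.4286 -0.2267  0.4065] yaw -77.9 q6 47.1 t 13.95 F [ 0.62 -0.51 -1.03] w 0.328 tilt z [ 0. -0. -1.]
rot total az 0.084
xyz [0.052  0.0109 0.3129]
```

>>> step_arm:
  series:
    - {"x":0.052,"y":0.011,"z":0,"ax":0,"ay":0,"az":0,"grip":1}
    - {"x":0.052,"y":0.011,"z":0,"ax":0,"ay":0,"az":0,"grip":1}
    - {"x":0.052,"y":0.011,"z":0.04,"ax":0,"ay":0,"az":0,"grip":1}
    - {"x":0.052,"y":0.011,"z":0.08,"ax":0,"ay":0,"az":0,"grip":1}
    - {"x":0.052,"y":0.011,"z":0.12,"ax":0,"ay":0,"az":0,"grip":1}
    - {"x":0.052,"y":0.011,"z":0.14,"ax":0,"ay":0,"az":0,"grip":1}
    - {"x":0.052,"y":0.011,"z":0.15,"ax":0,"ay":0,"az":0,"grip":1}
    - {"x":0.052,"y":0.011,"z":0.16,"ax":0,"ay":0,"az":0,"grip":1}

```text
time: 14.75
tool_pos: [0.4552, -0.2278, 0.3267]
tcp_rot: [3.124, 0.329, 0.001]
wrist_force: [-0.6, -0.4, -1.0]
width: 0.326
grip_force: 39.7
```

```bash
python3 - <<'E'
from h import *
go(.4552,-.2266,.235,-80.4)
E
```

```text
pos [ 0.4552 -0.2278  0.3267] yaw -78.0 q6 48.6 t 14.75 F [-0.62 -0.38 -1.02] w 0.326 tilt z [ 0.001 -0.001 -1.   ]
rot total az 0.081
xyz [ 0.0004 -0.0026  0.1835]
```

>>> step_arm:
  series:
    - {"x":0,"y":-0.002,"z":0.025,"ax":0,"ay":0,"az":0,"grip":1}
    - {"x":0,"y":-0.002,"z":0.05,"ax":0,"ay":0,"az":0,"grip":1}
    - {"x":0,"y":-0.002,"z":0.075,"ax":0,"ay":0,"az":0,"grip":1}
    - {"x":0,"y":-0.002,"z":0.1,"ax":0,"ay":0,"az":0,"grip":1}

```text
time: 15.15
tool_pos: [0.4546, -0.2269, 0.275]
tcp_rot: [-3.124, -0.328, 0.001]
wrist_force: [0.0, 0.3, -1.4]
width: 0.327
grip_force: 39.7
```

```bash
python3 - <<'E'
from h import *
go(.4552,-.2266,.235,-80.4)
c=cam('side')['img'][200:340,200:340]
cv2.imwrite('pics/g5.png',cv2.resize(c,None,fx=4,fy=4,interpolation=cv2.INTER_CUBIC)[:,:,::-1])
E
```

```text
pos [ 0.4546 -0.2269  0.275 ] yaw -78.0 q6 48.7 t 15.15 F [ 0.04  0.26 -1.35] w 0.327 tilt z [-0.  0. -1.]
rot total az 0.08
xyz [ 0.0014 -0.0003  0.08  ]
```

View pics/g5.png

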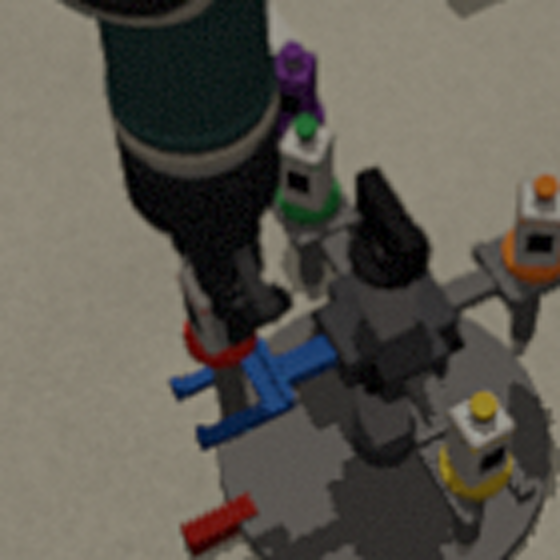

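The shaft at (230,385) is between the prongs and there is no contact. Continuing down, then feeling for the seat.

>>> step_arm:
  series:
    - {"x":0.001,"y":0,"z":0.03,"ax":0,"ay":0,"az":0,"grip":1}
    - {"x":0.001,"y":0,"z":0.05,"ax":0,"ay":0,"az":0,"grip":1}
    - {"x":0.001,"y":0,"z":0.07,"ax":0,"ay":0,"az":0,"grip":1}
    - {"x":0.001,"y":0,"z":0.09,"ax":0,"ay":0,"az":0,"grip":1}
    - {"x":0.001,"y":0,"z":0.096,"ax":0,"ay":0,"az":0,"grip":1}
    - {"x":0.001,"y":0,"z":0.1,"ax":0,"ay":0,"az":0,"grip":1}

```text
time: 15.8
tool_pos: [0.4551, -0.2268, 0.2258]
tcp_rot: [-3.124, -0.328, 0.001]
wrist_force: [-0.5, 0.4, -0.9]
width: 0.328
grip_force: 39.7
```

>>> step_arm:
  series:
    - {"x":0,"y":0,"z":0.003,"ax":0,"ay":0,"az":0,"grip":1}
    - {"x":0,"y":0,"z":0.006,"ax":0,"ay":0,"az":0,"grip":1}
    - {"x":0,"y":0,"z":0.008,"ax":0,"ay":0,"az":0,"grip":1}

```text
time: 16.1
tool_pos: [0.4555, -0.227, 0.2226]
tcp_rot: [3.124, 0.328, 0.001]
wrist_force: [-0.6, -0.3, -1.4]
width: 0.329
grip_force: 39.7
```

>>> step_arm:
  series:
    - {"x":0,"y":0,"z":0.003,"ax":0,"ay":0,"az":0,"grip":1}
    - {"x":0,"y":0,"z":0.006,"ax":0,"ay":0,"az":0,"grip":1}
    - {"x":0,"y":0,"z":0.006,"ax":0,"ay":0,"az":0,"grip":1}

```text
time: 16.4
tool_pos: [0.4551, -0.2268, 0.219]
tcp_rot: [-3.124, -0.328, 0.0]
wrist_force: [0.2, 0.2, -0.7]
width: 0.325
grip_force: 39.7
```

>>> step_arm:
  series:
    - {"x":0,"y":0,"z":0.003,"ax":0,"ay":0,"az":0,"grip":1}
    - {"x":0,"y":0,"z":0.005,"ax":0,"ay":0,"az":0,"grip":1}
    - {"x":0,"y":0,"z":0.005,"ax":0,"ay":0,"az":0,"grip":1}

```text
time: 16.7
tool_pos: [0.4551, -0.2268, 0.2165]
tcp_rot: [-3.124, -0.328, 0.001]
wrist_force: [0.9, 0.4, -0.5]
width: 0.326
grip_force: 39.7
```

>>> step_arm:
  series:
    - {"x":0,"y":0,"z":0.003,"ax":0,"ay":0,"az":0,"grip":1}
    - {"x":0,"y":0,"z":0.005,"ax":0,"ay":0,"az":0,"grip":1}
    - {"x":0,"y":0,"z":0.005,"ax":0,"ay":0,"az":0,"grip":1}

```text
time: 17.0
tool_pos: [0.4551, -0.2268, 0.214]
tcp_rot: [-3.124, -0.328, 0.001]
wrist_force: [-0.6, -0.7, -1.6]
width: 0.326
grip_force: 39.7
```

>>> step_arm:
  series:
    - {"x":0,"y":0,"z":0.003,"ax":0,"ay":0,"az":0,"grip":1}
    - {"x":0,"y":0,"z":0.005,"ax":0,"ay":0,"az":0,"grip":1}
    - {"x":0,"y":0,"z":0.005,"ax":0,"ay":0,"az":0,"grip":1}

```text
time: 17.3
tool_pos: [0.4551, -0.2268, 0.2115]
tcp_rot: [-3.124, -0.328, 0.001]
wrist_force: [1.0, -0.7, -0.8]
width: 0.326
grip_force: 39.7
```

>>> step_arm:
  series:
    - {"x":0,"y":0,"z":0.003,"ax":0,"ay":0,"az":0,"grip":1}
    - {"x":0,"y":0,"z":0.005,"ax":0,"ay":0,"az":0,"grip":1}
    - {"x":0,"y":0,"z":0.005,"ax":0,"ay":0,"az":0,"grip":1}

```text
time: 17.6
tool_pos: [0.4551, -0.2268, 0.209]
tcp_rot: [-3.124, -0.328, 0.001]
wrist_force: [-0.2, -0.2, -0.4]
width: 0.327
grip_force: 39.7
```

>>> step_arm:
  series:
    - {"x":0,"y":0,"z":0.003,"ax":0,"ay":0,"az":0,"grip":1}
    - {"x":0,"y":0,"z":0.005,"ax":0,"ay":0,"az":0,"grip":1}
    - {"x":0,"y":0,"z":0.005,"ax":0,"ay":0,"az":0,"grip":1}

```text
time: 17.9
tool_pos: [0.4551, -0.2268, 0.2065]
tcp_rot: [-3.124, -0.328, 0.001]
wrist_force: [-0.6, 0.2, -1.9]
width: 0.322
grip_force: 39.7
```

>>> step_arm:
  series:
    - {"x":0,"y":0,"z":0.003,"ax":0,"ay":0,"az":0,"grip":1}
    - {"x":0,"y":0,"z":0.005,"ax":0,"ay":0,"az":0,"grip":1}
    - {"x":0,"y":0,"z":0.005,"ax":0,"ay":0,"az":0,"grip":1}

```text
time: 18.2
tool_pos: [0.4554, -0.227, 0.2047]
tcp_rot: [3.124, 0.328, 0.001]
wrist_force: [-0.2, 1.1, 2.6]
width: 0.329
grip_force: 39.8
```

Contact: +2.6 N, a rise of about 3.7 N, at TCP z 0.2047, so the seat is near 181 mm. Before releasing I'll check that this is the seat and not a lip, by triangulating the fork height.

```bash
python3 - <<'E'
from h import *
F=[bot.read_state()['wrist_force'].round(2).tolist()]
T=cam('top');S=cam('side');F.append(bot.read_state()['wrist_force'].round(2).tolist())
print(F,bot.read_state()['tool_pos'].round(4))
for a,b in(((339,263),(243.5,296.5)),((350,259),(250,308.5)),((340,253),(261,292)),((345,252),(265,298)),((336,250),(257,290)),((349,248),(271,302)),((338,239),(278,284)),((343,238),(283,290))):
    X,e=two(T,a,S,b);print(X.round(4),e.round(4),'r',np.linalg.norm(X[:2]-[.5568,-.2098]).round(4))
# held collar rim vs green collar offset (z bias reference): red blob in side
h,s,v=cv2.split(cv2.cvtColor(S['img'],cv2.COLOR_RGB2HSV));m=(((h<6)|(h>174))&(s>140)&(v>50)).astype(np.uint8)
k,l,st,ce=cv2.connectedComponentsWithStats(m)
print([ (st[i].tolist(),ce[i].round(1).tolist()) for i in range(1,k) if st[i,4]>20 and 200<ce[i][0]<300 and 240<ce[i][1]<345],'pred collar centre at TCP',proj(S,[.4551,-.2268,.2047-.0155]),'pred seat centre h=.181/.175',proj(S,[.454,-.2272,.185]),proj(S,[.454,-.2272,.179]))
E
```

```text
[[-0.21, 1.12, 2.61], [-1.0, 1.84, 2.31]] [ 0.4554 -0.227   0.2047]
[ 0.4307 -0.2114  0.1812] 0.012 r 0.1261
[ 0.4407 -0.2476  0.1845] 0.019 r 0.1221
[ 0.4684 -0.2146  0.1846] 0.0028 r 0.0886
[ 0.4725 -0.2316  0.1828] 0.0016 r 0.0871
[ 0.4701 -0.202   0.1763] 0.0199 r 0.087
[ 0.4846 -0.2453  0.1815] 0.0046 r 0.0805
[ 0.5137 -0.2077  0.1867] 0.0049 r 0.0431
[ 0.5191 -0.2252  0.1837] 0.0018 r 0.0408
[([249, 295, 16, 11, 60], [255.6, 301.8]), ([246, 324, 18, 13, 116], [254.2, 330.1])] pred collar centre at TCP [257.44975756 296.9532318 ] pred seat centre h=.181/.175 [257.15343546 298.06583322] [257.3113116  299.24760833]
```

>>> step_arm:
  series:
    - {"x":0.002,"y":0,"z":0,"ax":0,"ay":0,"az":0,"grip":1}
    - {"x":0.003,"y":0,"z":0,"ax":0,"ay":0,"az":0,"grip":1}
    - {"x":0.003,"y":0,"z":0,"ax":0,"ay":0,"az":0,"grip":1}

```text
time: 18.6
tool_pos: [0.4565, -0.2268, 0.2044]
tcp_rot: [3.124, 0.328, -0.001]
wrist_force: [-2.1, 0.4, 2.6]
width: 0.327
grip_force: 39.6
```

>>> step_arm:
  series:
    - {"x":-0.003,"y":0,"z":0,"ax":0,"ay":0,"az":0,"grip":1}
    - {"x":-0.003,"y":0,"z":0.001,"ax":0,"ay":0,"az":0,"grip":1}
    - {"x":-0.003,"y":0,"z":0.001,"ax":0,"ay":0,"az":0,"grip":1}

```text
time: 18.9
tool_pos: [0.4561, -0.2269, 0.2042]
tcp_rot: [3.124, 0.328, 0.003]
wrist_force: [1.6, 0.4, 3.5]
width: 0.328
grip_force: 40.2
```

The vertical force held through the nudge, so it is seated. Releasing.

>>> step_arm:
  force: 20
  series:
    - {"x":0,"y":0,"z":0,"ax":0,"ay":0,"az":0,"grip":1}
    - {"x":0,"y":0,"z":0,"ax":0,"ay":0,"az":0,"grip":0.2}
    - {"x":0,"y":0,"z":0,"ax":0,"ay":0,"az":0,"grip":0}
    - {"x":0,"y":0,"z":0,"ax":0,"ay":0,"az":0,"grip":-0.3}
    - {"x":0,"y":0,"z":0,"ax":0,"ay":0,"az":0,"grip":-0.6}
    - {"x":0,"y":0,"z":0,"ax":0,"ay":0,"az":0,"grip":-0.6}
    - {"x":0,"y":0,"z":0,"ax":0,"ay":0,"az":0,"grip":-0.6}

```text
time: 19.6
tool_pos: [0.4551, -0.2269, 0.2037]
tcp_rot: [-3.124, -0.328, 0.0]
wrist_force: [0.1, 0.3, 1.0]
width: 0.798
grip_force: 0.0
```

>>> step_arm:
  series:
    - {"x":0,"y":0,"z":-0.02,"ax":0,"ay":0,"az":0,"grip":-0.6}
    - {"x":0,"y":0,"z":-0.06,"ax":0,"ay":0,"az":0,"grip":-0.6}
    - {"x":0,"y":0,"z":-0.12,"ax":0,"ay":0,"az":0,"grip":-0.6}
    - {"x":0,"y":0,"z":-0.2,"ax":0,"ay":0,"az":0,"grip":-0.6}
    - {"x":0,"y":0,"z":-0.3,"ax":0,"ay":0,"az":0,"grip":-0.6}
    - {"x":0,"y":0,"z":-0.4,"ax":0,"ay":0,"az":0,"grip":-0.6}
    - {"x":0,"y":0,"z":-0.4,"ax":0,"ay":0,"az":0,"grip":-0.6}

```text
time: 20.3
tool_pos: [0.4579, -0.2283, 0.4141]
tcp_rot: [3.115, 0.327, 0.021]
wrist_force: [1.0, 0.1, -0.2]
width: 0.805
grip_force: 0.0
```

```bash
python3 - <<'E'
from h import *
go(.4552,-.2266,.4)
c=cam('side')['img'][180:340,200:360]
cv2.imwrite('pics/g6.png',cv2.resize(c,None,fx=3.7,fy=3.7,interpolation=cv2.INTER_CUBIC)[:,:,::-1])
fork()
E
```

```text
pos [ 0.4579 -0.2283  0.4141] yaw -78.0 q6 48.7 t 20.3 F [ 0.98  0.12 -0.16] w 0.805 tilt z [ 0.014 -0.008 -1.   ]
xyz [-0.0049 -0.0048  0.0282]
top blue [336 238  13  15  99] dir -170.1 r 0.0641 rmax 0.0845
top red [342 262   6   2   9] dir -158.4 0.1235
top red [337 265   5   7  15] dir -170.5 0.1401
side blue [264 284  20  21 181] dir -173.3 r 0.0641 rmax 0.0969
side blue [243 293   7   5  18] dir 178.4 r 0.127 rmax 0.1334
side blue [250 306   9   4  23] dir -164.5 r 0.1225 rmax 0.1307
side red [253 279   6   6  31] dir 124.2 0.1448
side red [249 294  17  12  75] dir 147.9 0.111
side red [246 324  18  13 108] dir -170.6 0.125
```

View pics/g6.png

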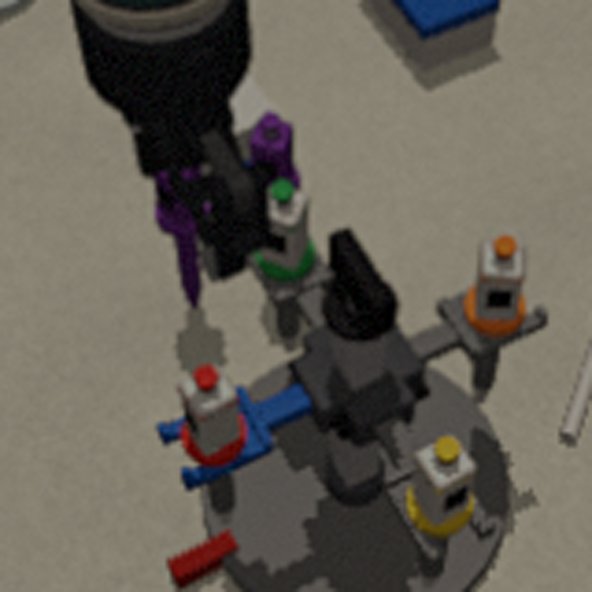

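The picture shows the red pipette hanging upright in the blue fork at (212,420), above the pointer. The other three still hang and the gripper is clear. Handing in.

```bash
python3 -c "
from workcell import bot
print(bot.finish_job())"
```

```text
the job is handed in; nothing more can be done
None
```

The job is handed in: in the last picture, the red pipette hangs upright and free in the blue fork over the red pointer, the other three pipettes still hang, and the gripper is clear. The hand-in gave no verdict.

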